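# Fit the trimming arbor into the wheel hub

### The job

Set up the trimming wheel: take the square-stemmed arbor out of the wooden rack, lean it clearly and feel the low edge of its foot into the hub's bore, which is never quite in the middle of the hub. Then straighten it upright in the bore and slide it fully home against the stiff slug inside, until its collar sits flat. Work gently, never pressing the arbor against the hub with more than 25 N, then let go; leave the spare arbor, bowl, cup and clay knife where they are.

Things in the scene. Friction and masses are not known exactly. Their poses are not given: they have to be found in the camera images.
- arbor: loose steel arbor, about 0.4 kg: round shank 24 mm diameter, 42 mm long, 1.5 mm chamfer at the foot; collar 46 mm diameter, 42 to 50 mm above the foot; square stem 26 x 26 mm (grip here), 50 to 95 mm above the foot. Origin at the centre of the flat foot, z up the axis, x and y square to the stem's flats. Starts upright in one of the rack's holes, collar on the rack, foot 8 mm above the table
- arbor_foot (a point): centre of the arbor's flat foot face (same point and axes as the arbor's origin)
- hub: fixed dark steel wheel hub: housing 80 x 80 mm, 60 mm high, on a round flange 140 mm diameter, 8 mm thick; origin under its centre on the table, z up. In its open 62 mm square pocket a flush, brighter 50 mm square bush is clamped, 3 to 5 mm off-centre in some direction (not measured); the bore is in the middle of the bush. The bush does not move
- bore_mouth (a point): middle of the hub's top face, 60 mm above the table, z up. The bore's true centre lies 3 to 5 mm from it, in an unknown direction. Bore 25 mm diameter, 1 mm wider than the shank, vertical, sharp-edged. Inside a flat greased slug, its top 24 to 32 mm down (not measured), slides down at about 8 N and stays. Home = collar on the bush, foot 42 mm below the top face
- rack: fixed wooden block 85 x 190 mm, 50 mm high, long along its y; origin under its centre; two vertical through holes 32 mm diameter, at y = -50 and +50 mm, one with the arbor, one with the spare
- spare_arbor: loose spare arbor, 0.25 kg, in the rack's other hole: same collar, round stem 18 mm diameter and 35 mm tall (50 to 85 mm above its foot); origin at its foot. Leave alone
- bowl: loose green plastic bowl, rim 150 mm diameter, 65 mm high; origin under its centre. Leave alone
- test_cup: loose terracotta cup, 68 mm diameter, 70 mm high; origin under its centre. Leave alone
- clay_knife: loose clay knife lying flat, 190 mm long; origin under its middle. Leave alone
Mind the look-alikes: they are no part of the job. Leave any red, turquoise or yellow look-alike of the arbor alone.

How it is judged (in metres and radians):
On the way, in this order (a step that is already met when the one before it is completed fails the run):
1. the arbor is lifted clear of the rack (height (world z) of arbor_foot above 0.062 m and horizontal distance between arbor_foot and bore_mouth above 0.03 m), for 0.1 s.
2. the foot's low edge is in the bore while the arbor leans by more than 0.14 rad (8 degrees): foot centre at or below the plane of the hub's top face and within 12 mm of its middle (angle between arbor's own z axis and vertical above 0.14 rad and z of arbor_foot in the frame of bore_mouth below 0 m and horizontal distance between arbor_foot and bore_mouth below 0.012 m), for 0.1 s.
3. the arbor is straightened in the bore: within 0.06 rad of upright, foot 3 to 22 mm deep (angle between the z axis of arbor and the z axis of hub, either way round below 0.06 rad and z of arbor_foot in the frame of bore_mouth between -0.022 and -0.003 m and horizontal distance between arbor_foot and bore_mouth below 0.007 m).
At the end, for the whole second after the job is handed in: the arbor stands in the hub's bore, foot at least 40.5 mm below the hub's top face (42 is fully home), within 7 mm of the middle of the hub and 0.04 rad of upright, released and at rest (z of arbor_foot in the frame of bore_mouth below -0.0405 m and horizontal distance between arbor_foot and bore_mouth below 0.007 m and angle between the z axis of arbor and the z axis of hub, either way round below 0.04 rad and linear speed of arbor below 0.01 m/s and contact force between the fingers and arbor below 0.1 N); the robot touches nothing.
It fails at once if the arbor pressed on the hub, its bush or its slug with more than 25 N (contact force between arbor and hub above 25 N).
It fails at once if the robot struck the hub with more than 15 N (contact force between any of the fingers, the arm and hub above 15 N).
It fails at once if the spare arbor moved more than 15 mm (distance of spare_arbor from where it was at the start of the episode above 0.015 m).
It fails at once if the bowl, cup or clay knife moved more than 30 mm (distance of any of bowl, test_cup, clay_knife from where it was at the start of the episode above 0.03 m).
It also fails if it takes over 72 s, if anything falls off the work surface, if the arm or the gripper's body presses on something with over 40 N, if the wrist force passes 120 N, or if a joint passes its speed limit or range.

### The arm

A 6-joint arm with a two-finger parallel gripper is mounted at the origin on the work surface. World frame = base frame: x ahead of the robot, y to its left, z up, the work surface at z = 0. Lengths are in mm, angles in rad, forces in N, time in s.
With the tool pointing down it reaches from about 350 to 775 mm from the base axis. Payload 7.3 kg.
Tool frame: the origin (TCP) lies at the very end of the fingers, on their centre line; the grasp point (between the pads) lies 19 mm behind it; z points along the fingers, y is the line along which they close (so a half turn about z gives the same grasp; the last joint's range is limited). The gripper opens to 92 mm and grips with 3 to 60 N. Pads are 19 mm wide; open, the fingers measure 130 mm over their backs; the gripper's body (75 mm by 190 mm) begins 47 mm behind the grasp point.
Start: joints at [-1.419, 0.342, 1.524, -0, 1.275, -0.146], TCP at [154.067, -501.908, 189.341] pointing down, gripper open.
Joint ranges: [-2.53, 2.53], [-0.77, 2.02], [0.04, 2.7], [-1, 4.14], [0.28, 2.66], [-3.11, 3.11]. Speed limits (rad/s): [2.57, 2.57, 3.14, 3.14, 3.14, 3.14].

### API

Orientations are given as [roll, pitch, yaw] about the fixed x, y, z axes, in that order (R = Rz(yaw) Ry(pitch) Rx(roll)).
In Python, from plant import get_obs, vision, workorder gives the robot as it stands.
- The arm moves only by the shell command python3 -m pendant 'ROWS' [OPENING]. ROWS is a JSON object of lists of equal length, an entry for each row: "dp": the shift along the tool's x, y, z in m, a list of three; "rotation": the turn, a rotation vector about the tool's x, y, z in rad, a list of three. A call has 1 to 8 rows; each row is the pose to reach, as a shift and turn from the pose commanded when the call began, along the tool's axes at that moment; what a row does not reach only later rows make up. A row lasts 1/8 s, in which the tool goes at most 62.5 mm and 10.7 degrees, less where a joint would pass 70% of its speed; a pose out of reach is approached as far as the arm can. A call with a gripper value outside its range is refused whole. OPENING is the finger opening in m, from 0 to 0.0918, set as the call begins (- or left out, the last holds). The fingers move at their own pace and stop on an object; the grip force is fixed at half the most. Time passes only in rows, so rows that repeat a pose let the fingers close. It gives the time, the measured TCP pose, the force, the opening and the grip force at its end, in the units of the state.
- get_obs(): the state, without advancing time (a new reading comes with each control period).
- vision.capture(name): name is "scene" or "top"; returns a dict with "pixels" (400x640x3 uint8, red, green, blue), "vfov" (degrees; the focal length in pixels is half the picture's height over the tangent of half this angle, whatever the lens; pixels are square), "cx", "cy" (the principal point, pixels), "dist" ([k1, k2, p1, p2, k3] as OpenCV has them; the pictures are not rectified), "pose" (4x4, takes a point from camera to world coordinates). Camera axes: x right, y up, looking along -z (the intrinsics and any distortion apply to the point x, -y, -z); pixel columns grow to the right and rows downward; lengths in mm; the calibration is good to about 2 mm. A picture is of the moment at which its call begins. There is no depth.
- workorder.close_job(): hands the job in; it is judged then, once.
The state is a dict: "time": time; "joint_positions": joint angles; "dq": joint speeds; "tau": joint torques, N m; "tool_pos": TCP position; "tcp_rot": TCP orientation; "contact_force": force on the tool from outside, world axes, zero at the start; "moment": the same for the moment, N m; "grip_width": finger opening in mm; "finger_force": force on a finger pad.
Only numpy, scipy, OpenCV 4.12 (cv2) and the standard library are available. Lean on these libraries where they do the work, as an engineer would, in place of code of your own. Each camera call takes 0.05 s, during which the arm holds its last target. There are 200 camera calls.

## Working session

There is one attempt and no reset: what is moved stays moved. The work goes in short steps, Python scripts to look and compute and a shell command to move; the robot and the scene stay as the last step left them, time stands still between calls to the robot, and variables do not carry over. Pictures are saved under pics/ and viewed, at most 10 in all, crops included, and the job is handed in when it is done.

```bash
ls; mkdir -p pics
cat > h.py <<'E'
import numpy as np,cv2
from plant import get_obs,vision,workorder
def cap(n):
    c=vision.capture(n); c['pixels']=np.array(c['pixels']); return c
def K(c):
    f=200/np.tan(np.radians(c['vfov'])/2); return np.array([[f,0,c['cx']],[0,f,c['cy']],[0,0,1.]])
def ray(c,uv):
    p=cv2.undistortPoints(np.array(uv,float).reshape(-1,1,2),K(c),np.array(c['dist'],float)).reshape(-1,2)
    T=np.array(c['pose']); d=np.c_[p[:,0],-p[:,1],-np.ones(len(p))]@T[:3,:3].T
    return T[:3,3],d
def onz(c,uv,z):
    o,d=ray(c,uv); return o+d*((z-o[2])/d[:,2])[:,None]
def proj(c,P):
    T=np.array(c['pose']); q=(np.array(P,float).reshape(-1,3)-T[:3,3])@T[:3,:3]
    q=q*[1,-1,-1]
    return cv2.projectPoints(q,np.zeros(3),np.zeros(3),K(c),np.array(c['dist'],float))[0].reshape(-1,2)
def save(n,im,s=1): cv2.imwrite('pics/'+n,cv2.resize(im[:,:,::-1].copy(),None,fx=s,fy=s,interpolation=cv2.INTER_CUBIC))
E
python3 - <<'E'
from h import *
for n in('top','scene'):
    c=cap(n); save(n+'0.png',c['pixels'],1.25); np.save(n+'0.npy',c,allow_pickle=True); print(n,c['vfov'],c['dist'],np.round(c['pose'],3).tolist())
print(get_obs())
E
```

```text
pics
top 53.568368449211654 [0.00030737 0.         0.         0.         0.        ] [[0.016, 0.998, -0.068, 486.581], [-1.0, 0.016, -0.002, -41.16], [-0.001, 0.068, 0.998, 1220.043], [0.0, 0.0, 0.0, 1.0]]
scene 45.546259968117155 [-0.03307857  0.          0.          0.          0.        ] [[-0.398, -0.69, 0.604, 1234.476], [0.917, -0.292, 0.271, 242.461], [-0.011, 0.662, 0.749, 887.612], [0.0, 0.0, 0.0, 1.0]]
{'time': 0.1, 'joint_positions': array([-1.41900309e+00,  3.42644265e-01,  1.52492460e+00, -1.31249721e-05,
        1.27538018e+00, -1.46000956e-01]), 'dq': array([-0.00025744, -0.00156225, -0.00234518,  0.00075212, -0.00125556,
        0.00040833]), 'tau': array([ 2.30572623e-03, -4.32002306e+01, -2.44694424e+01,  7.19698844e-02,
        5.25782711e-02, -5.15541547e-05]), 'tool_pos': array([ 153.99529723, -501.47842223,  188.71796153]), 'tcp_rot': array([-3.14024887e+00, -1.84913823e-04,  2.97797894e-01]), 'contact_force': array([-0.21452929,  0.33386899, -1.30208398]), 'moment': array([-0.04583456,  0.04628811, -0.02554764]), 'finger_force': 0.0, 'grip_width': 91.68392167006178}
```

View pics/top0.png

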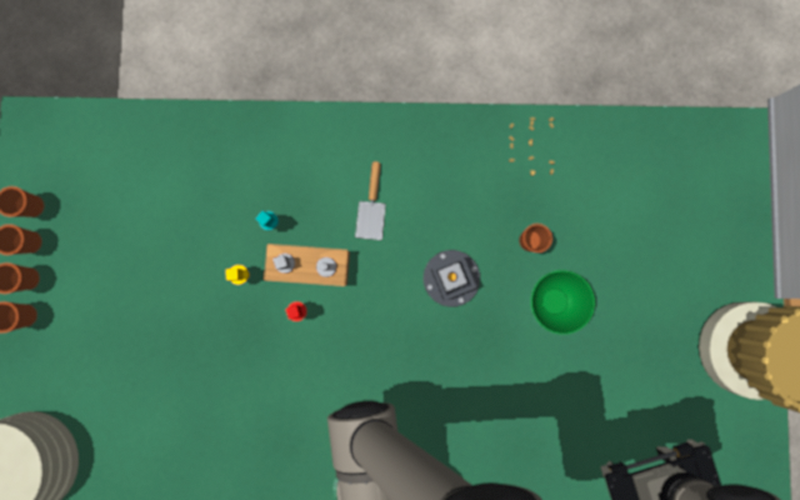

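View pics/scene0.png

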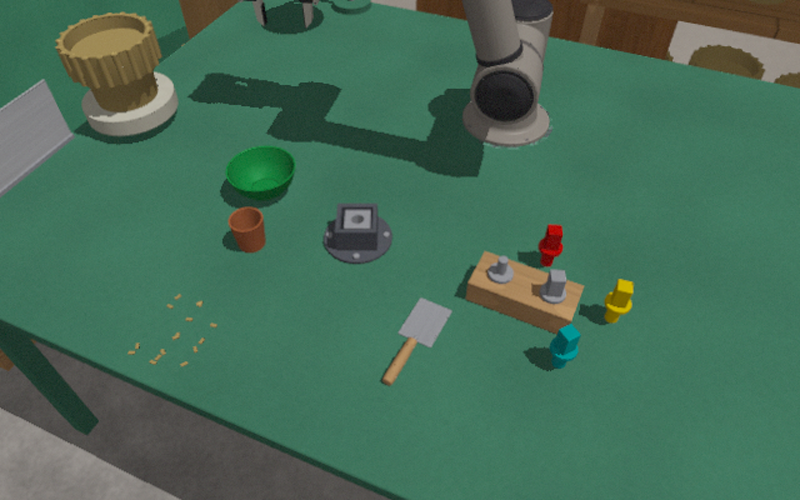

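The top view (800 px wide) shows these candidates: grey stem A (283,263) and grey stem B (326,267) in the rack, turquoise (267,219), yellow (236,274) and red (296,312). A looks square-stemmed, and B has a thin round stem, so it is the spare. The hub is at (453,278). I'll confirm A in one enlarged crop of the rack and hub from both views.

Run:
```python
from h import *
t=np.load('top0.npy',allow_pickle=True).item(); s=np.load('scene0.npy',allow_pickle=True).item()
r=lambda im,x,y,w,h:cv2.resize(im[y:y+h,x:x+w],(400,300),interpolation=cv2.INTER_CUBIC)
T=t['pixels'];S=s['pixels']
im=np.vstack([np.hstack([r(T,205,185,80,60),r(S,370,190,100,75)]),np.hstack([r(T,330,192,80,60),r(S,250,155,80,60)])])
save('crop1.png',im)
```

```text
(no output)
```

View pics/crop1.png

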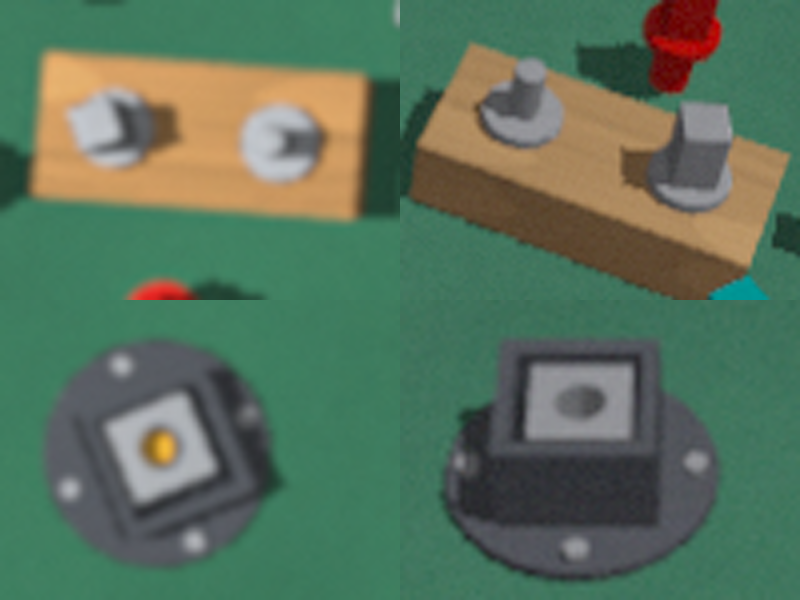

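Confirmed: the grey square-stem arbor is at the rack's left hole in the top view. In the crop its stem top is at (100,125) top view and (704,120) scene view. The spare has the round stem. The bush and bore are clear in both views. Next I measure them.

```bash
cat > meas.py <<'E'
from h import *
U=8
def blob(c,box,lo,hi=256,sat=40,near=None,fill=True,ret=False):
    x,y,w,h=box; im=cv2.resize(c['pixels'][y:y+h,x:x+w],None,fx=U,fy=U,interpolation=cv2.INTER_CUBIC)
    hsv=cv2.cvtColor(im,cv2.COLOR_RGB2HSV); m=((hsv[...,1]<sat)&(hsv[...,2]>=lo)&(hsv[...,2]<hi)).astype(np.uint8)
    m=cv2.morphologyEx(m,cv2.MORPH_OPEN,np.ones((5,5)))
    cs=cv2.findContours(m,cv2.RETR_EXTERNAL,cv2.CHAIN_APPROX_NONE)[0]
    k=max(cs,key=cv2.contourArea)[:,0,:].astype(float)
    return (k+0.5)/U-0.5+[x,y]
def rectz(c,k,z):
    P=onz(c,k,z)[:,:2].astype(np.float32); (cx,cy),(w,h),a=cv2.minAreaRect(P)
    M=cv2.moments(P.reshape(-1,1,2)); return np.round([cx,cy,M['m10']/M['m00'],M['m01']/M['m00'],w,h,a],1)
E
python3 - <<'E'
from meas import *
t=np.load('top0.npy',allow_pickle=True).item(); s=np.load('scene0.npy',allow_pickle=True).item()
for x,y in((222,210),(226,211),(229,210),(233,211),(236,211)): print(t['pixels'][y,x],end=' ')
print(s['pixels'][220,446],s['pixels'][232,446],s['pixels'][238,440],'bush',t['pixels'][215,360],s['pixels'][170,280],'hous',t['pixels'][236,364],s['pixels'][183,280])
for lo in (140,155,170): 
  for c,b in((t,(335,195,55,50)),(s,(262,157,55,40))):
    try: print('bush',lo,rectz(c,blob(c,b,lo),60))
    except Exception as e: print(e)
for lo in (165,180,195,210):
    print('stem top',lo,rectz(t,blob(t,(212,200,25,25),lo),103))
for lo in (120,130,140,150,160):
    print('stem scene',lo,rectz(s,blob(s,(430,210,30,25),lo),103))
# flange outline: dark/non-green
for n,c,b in(('t',t,(330,192,80,60)),('s',s,(250,155,80,60))):
    print(n,'flange',rectz(c,blob(c,b,40,sat=70),8))
E
```

```text
[193 197 203] [193 197 202] [103 104 108] [89 91 94] [100  80  60] [143 144 148] [92 90 93] [149 150 153] bush [175 178 184] [148 147 152] hous [71 75 81] [83 85 90]
bush 140 [ 509.5 -157.8  509.6 -157.9   50.4   50.9   23.7]
bush 140 [ 509.5 -158.1  509.3 -158.    47.    48.1   22.6]
bush 155 [ 509.5 -157.9  509.6 -158.    48.4   48.8   23.1]
bush 155 [ 490.7 -156.4  490.6 -155.9    7.5    3.2   59.6]
bush 170 [ 509.6 -157.9  509.5 -157.9   45.9   46.    22.9]
max() iterable argument is empty
stem top 165 [539.4 230.8 537.5 235.8  26.3  39.7  26.4]
stem top 180 [537.1 238.1 536.5 237.7  25.9  22.8  20.8]
stem top 195 [535.8 238.4 535.6 237.8  20.3  21.1  18.9]Traceback (most recent call last):
  File "<stdin>", line 10, in <module>
  File "meas.py", line 8, in blob
    k=max(cs,key=cv2.contourArea)[:,0,:].astype(float)
      ~~~^^^^^^^^^^^^^^^^^^^^^^^^
ValueError: max() iterable argument is empty
```

Run:
```python
from meas import *
t=np.load('top0.npy',allow_pickle=True).item(); s=np.load('scene0.npy',allow_pickle=True).item()
for lo in (120,130,138): print('stem scene',lo,rectz(s,blob(s,(432,212,24,14),lo),103))
for lo in (172,176,180,185): print('stem top',lo,rectz(t,blob(t,(212,200,25,25),lo),103))
for n,c,b in(('t',t,(330,192,80,60)),('s',s,(250,155,80,60))):
    print(n,'flange',rectz(c,blob(c,b,40,sat=70),8))
# rack top by wood hue, top view, z=50
def wood(c,b,lo):
    x,y,w,h=b; im=cv2.resize(c['pixels'][y:y+h,x:x+w],None,fx=8,fy=8,interpolation=cv2.INTER_CUBIC)
    hsv=cv2.cvtColor(im,cv2.COLOR_RGB2HSV); m=((hsv[...,0]<25)&(hsv[...,1]>60)&(hsv[...,2]>lo)).astype(np.uint8)
    k=max(cv2.findContours(m,0,1)[0],key=cv2.contourArea)[:,0,:]; return (k+.5)/8-.5+[x,y]
for lo in(100,130): 
    r=rectz(t,wood(t,(205,185,80,60),lo),50); print('rack',r)
# spare collar/spare & knife, misc positions at table
for nm,p in dict(knifetip=(295,190),red=(237,249),turq=(213,176),yel=(189,219),bowl=(451,241),cup=(430,191),spare=(261,213)).items(): print(nm,np.round(onz(t,[p],40)[0]))
```

```text
stem scene 120 [536.7 237.4 536.5 237.2  28.1  25.1  19.5]
stem scene 130 [535.7 237.4 536.  237.1  26.   24.7  18.2]
stem scene 138 [536.  237.7 536.2 237.3  23.8  24.3  17. ]
stem top 172 [539.6 231.  537.4 236.4  26.   39.1  24.6]
stem top 176 [537.  237.5 536.5 237.5  26.6  23.7  20.2]
stem top 180 [537.1 238.1 536.5 237.7  25.9  22.8  20.8]
stem top 185 [536.9 238.6 536.4 238.   25.2  22.3  22.6]
t flange [ 507.2 -160.7  507.  -161.1  137.4  138.    87.2]
s flange [ 496.7 -165.4  498.3 -165.9  170.3  139.    22.2]
rack [532.  187.3 532.1 187.  195.8  86.7  86.7]
rack [532.  187.4 532.2 187.6 193.2  86.7  86.7]
knifetip [599.  40.  40.]
red [421. 208.  40.]
turq [638. 287.  40.]
yel [508. 354.  40.]
bowl [ 455. -425.   40.]
cup [ 603. -364.   40.]
spare [529. 140.  40.]
```

```bash
cat > plan.py <<'E'
# usage: plan.py x y z roll pitch yaw : shift (m) and turn in present tool axes to reach the pose
import sys; from h import *; from scipy.spatial.transform import Rotation as R
o=get_obs(); a=list(map(float,sys.argv[1:]))
r=R.from_euler('xyz',o['tcp_rot']); g=R.from_euler('xyz',a[3:6])
print('t',o['time'],'pos',np.round(o['tool_pos'],2),'rpy',np.round(o['tcp_rot'],4),'F',np.round(o['contact_force'],2),'w',round(o['grip_width'],1))
print('dp',np.round(r.inv().apply(np.array(a[:3])-o['tool_pos'])/1000,4).tolist(),'rot',np.round((r.inv()*g).as_rotvec(),4).tolist())
E
python3 plan.py 480 -160 220 3.14159 0 .34; python3 plan.py 536.4 237.5 220 3.14159 0 .34; python3 -m pendant --help | head -20
```

```text
t 0.1 pos [ 154.   -501.48  188.72] rpy [-3.1402e+00 -2.0000e-04  2.9780e-01] F [-0.21  0.33 -1.3 ] w 91.7
dp [0.4119, -0.2308, -0.0309] rot [-0.0013, -0.0002, -0.0422]
t 0.1 pos [ 154.   -501.48  188.72] rpy [-3.1402e+00 -2.0000e-04  2.9780e-01] F [-0.21  0.33 -1.3 ] w 91.7
dp [0.5824, -0.5943, -0.0304] rot [-0.0013, -0.0002, -0.0422]invalid input: not JSON, or not a number
```

```bash
python3 -m pendant '{"dp":[[0.05,-0.028,-0.01],[0.1,-0.056,-0.02],[0.15,-0.084,-0.03],[0.2,-0.112,-0.03],[0.25,-0.14,-0.03],[0.3,-0.168,-0.03],[0.35,-0.196,-0.03],[0.41,-0.23,-0.03]],"rotation":[[0,0,0],[0,0,0],[0,0,0],[0,0,0],[0,0,-0.04],[0,0,-0.04],[0,0,-0.04],[0,0,-0.04]]}' 0.06
python3 plan.py 536.4 237.5 220 3.14159 0 .34
```

```text
time: 1.1
tool_pos: [475.0, -165.0, 219.1]
tcp_rot: [3.142, 0.0, 0.337]
contact_force: [0.4, -0.5, 0.1]
grip_width: 59.8
finger_force: 0.0
t 1.1 pos [ 475.01 -164.97  219.13] rpy [3.1415e+00 3.0000e-04 3.3730e-01] F [ 0.39 -0.53  0.07] w 59.8
dp [0.1911, -0.3595, -0.001] rot [0.0001, 0.0003, -0.0027]
```

```bash
python3 -m pendant '{"dp":[[0.025,-0.05,0],[0.053,-0.1,0],[0.08,-0.15,0],[0.106,-0.2,0],[0.133,-0.25,0],[0.16,-0.3,0],[0.191,-0.36,0],[0.191,-0.36,0]],"rotation":[[0,0,0],[0,0,0],[0,0,0],[0,0,0],[0,0,0],[0,0,0],[0,0,-0.003],[0,0,-0.003]]}'
python3 -m pendant '{"dp":[[0,0,0],[0,0,0]],"rotation":[[0,0,0],[0,0,0]]}'
python3 plan.py 536.4 237.5 62 3.14159 0 .34
```

```text
time: 2.1
tool_pos: [534.3, 240.3, 218.2]
tcp_rot: [-3.141, 0.001, 0.346]
contact_force: [0.7, -0.5, 0.4]
grip_width: 59.3
finger_force: 0.0
time: 2.35
tool_pos: [535.0, 235.1, 219.2]
tcp_rot: [3.141, 0.001, 0.339]
contact_force: [0.4, 0.1, 0.2]
grip_width: 59.9
finger_force: 0.0
t 2.35 pos [534.98 235.11 219.23] rpy [3.1411e+00 6.0000e-04 3.3930e-01] F [0.43 0.11 0.24] w 59.9
dp [0.0022, -0.0019, 0.1572] rot [0.0005, 0.0006, -0.0007]
```

```bash
python3 -m pendant '{"dp":[[0.002,-0.002,0.04],[0.002,-0.002,0.07],[0.002,-0.002,0.08],[0.002,-0.002,0.08],[0.002,-0.002,0.08]],"rotation":[[0,0,0],[0,0,0],[0,0,0],[0,0,0],[0,0,0]]}'
for i in 1 2; do python3 -m pendant '{"dp":[[0,0,0],[0,0,0]],"rotation":[[0,0,0],[0,0,0]]}' >/dev/null; python3 plan.py 536.4 237.5 62 3.14159 0 .34; done
```

```text
time: 2.98
tool_pos: [537.2, 239.0, 140.8]
tcp_rot: [3.141, -0.003, 0.34]
contact_force: [0.1, 0.7, 0.8]
grip_width: 59.9
finger_force: 0.0
t 3.225 pos [536.49 239.22 139.97] rpy [ 3.1414e+00 -1.2000e-03  3.4090e-01] F [ 0.57 -0.23 -0.21] w 59.9
dp [-0.0007, 0.0016, 0.078] rot [0.0001, -0.0012, 0.0009]
t 3.475 pos [536.18 239.13 139.34] rpy [3.1415 0.     0.3409] F [ 0.07 -0.05  1.19] w 60.1
dp [-0.0003, 0.0016, 0.0773] rot [0.0001, 0.0, 0.0009]
```

```bash
python3 -m pendant '{"dp":[[0,0.001,0.03],[0,0.0015,0.055],[0,0.0015,0.07],[0,0.0015,0.0775],[0,0.0015,0.0775],[0,0.0015,0.0775]],"rotation":[[0,0,0],[0,0,0],[0,0,0],[0,0,0],[0,0,0],[0,0,0]]}'
python3 -m pendant '{"dp":[[0,0,0],[0,0,0],[0,0,0],[0,0,0],[0,0,0],[0,0,0]],"rotation":[[0,0,0],[0,0,0],[0,0,0],[0,0,0],[0,0,0],[0,0,0]]}' 0.02
python3 plan.py 536.4 237.5 62 3.14159 0 .34
```

```text
time: 4.22
tool_pos: [537.3, 237.9, 62.7]
tcp_rot: [3.141, -0.002, 0.341]
contact_force: [0.7, 0.4, 0.1]
grip_width: 59.8
finger_force: 0.0
time: 4.97
tool_pos: [536.9, 237.4, 61.9]
tcp_rot: [3.141, -0.0, 0.341]
contact_force: [0.4, -2.7, 1.0]
grip_width: 25.2
finger_force: 30.0
t 4.975 pos [536.91 237.44  61.89] rpy [ 3.1412e+00 -2.0000e-04  3.4080e-01] F [ 0.39 -2.68  1.01] w 25.2
dp [-0.0005, -0.0002, -0.0001] rot [0.0004, -0.0002, 0.0008]
```

```bash
python3 -m pendant '{"dp":[[0,0,-0.01],[0,0,-0.025],[0,0,-0.045],[0,0,-0.07],[0,0,-0.1],[0,0,-0.12],[0,0,-0.12],[0,0,-0.12]],"rotation":[[0,0,0],[0,0,0],[0,0,0],[0,0,0],[0,0,0],[0,0,0],[0,0,0],[0,0,0]]}'
python3 plan.py 509.5 -130 190 3.14159 0 .34
```

```text
time: 5.98
tool_pos: [536.0, 237.6, 181.1]
tcp_rot: [-3.142, 0.002, 0.341]
contact_force: [0.9, -0.7, -3.8]
grip_width: 25.3
finger_force: 30.0
t 5.975 pos [536.05 237.57 181.07] rpy [-3.1415e+00  1.5000e-03  3.4090e-01] F [ 0.95 -0.65 -3.76] w 25.3
dp [-0.1479, 0.3375, -0.0087] rot [-0.0001, 0.0015, 0.0009]
```

```bash
python3 -m pendant '{"dp":[[-0.018,0.042,0],[-0.038,0.09,0],[-0.059,0.14,0],[-0.08,0.19,0],[-0.101,0.24,0],[-0.122,0.29,0],[-0.138,0.33,0],[-0.148,0.35,0]],"rotation":[[0,0,0],[0,0,0],[0,0,0],[0,0,0],[0,0,0],[0,0,0],[0,0,0],[0,0,0]]}'
python3 -m pendant '{"dp":[[0,0,0],[0,0,0],[0,0,0]],"rotation":[[0,0,0],[0,0,0],[0,0,0]]}' >/dev/null
python3 plan.py 509.5 -158 140 3.14159 0 .34
```

```text
time: 6.98
tool_pos: [513.3, -143.8, 180.5]
tcp_rot: [-3.14, 0.002, 0.338]
contact_force: [0.6, 0.1, -3.6]
grip_width: 25.2
finger_force: 30.0
t 7.35 pos [ 514.17 -140.55  181.57] rpy [-3.141e+00  4.000e-04  3.422e-01] F [ 0.09  0.25 -4.05] w 25.1
dp [-0.0102, 0.0149, 0.0416] rot [-0.0006, 0.0004, 0.0022]
```

```bash
python3 -m pendant '{"dp":[[-0.004,0.006,0.01],[-0.008,0.011,0.03],[-0.0102,0.0149,0.045],[-0.0102,0.0149,0.045],[-0.0102,0.0149,0.045],[-0.0102,0.0149,0.045]],"rotation":[[0,0,0],[0,0,0],[0,0,0.002],[0,0,0.002],[0,0,0.002],[0,0,0.002]]}' >/dev/null
python3 plan.py 509.5 -158 136 3.14159 0 .34
python3 - <<'E'
from h import *
c=cap('scene');np.save('scene1.npy',c,allow_pickle=True)
p=get_obs()['tool_pos']; f=p-[0,0,54]; print(p, proj(c,[f,f+[0,0,42],[509.5,-158,60]]))
x,y=240,105; save('s1.png',c['pixels'][y:y+100,x:x+100],6)
E
```

```text
t 8.1 pos [ 510.1  -159.17  137.53] rpy [ 3.1405e+00 -1.1000e-03  3.3900e-01] F [-0.88 -0.48 -4.11] w 25.1
dp [-0.0002, -0.0013, 0.0015] rot [0.0011, -0.0011, -0.001]
[ 510.03113067 -159.16350257  137.47880806] [[284.43729918 168.04325571]
 [283.4150034  155.21220201]
 [285.50747939 174.90567158]]
```

View pics/s1.png

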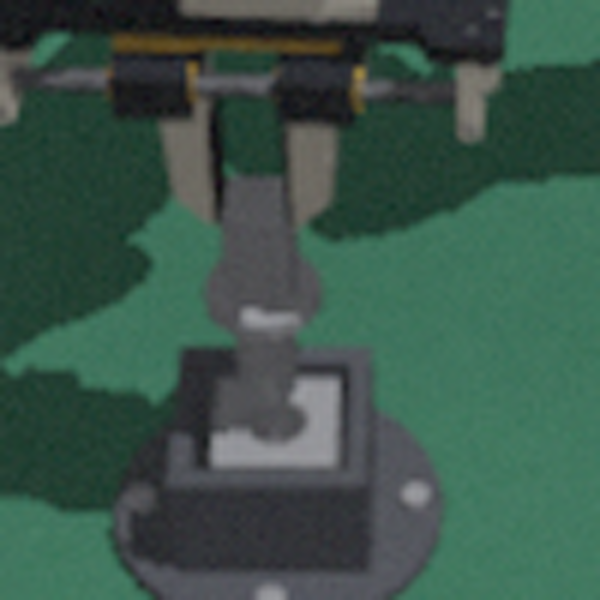

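The picture shows the arbor held upright above the hub. The shank centre is at about (268,360) in the crop, which is scene pixel (284.7,165), and the predicted axis is at 284.4, so it matches. The bore shows at crop (278,420). Next I lean the arbor.

```bash
cat > p2.py <<'E'
# p2.py sx sy h theta : foot target rel. to bore estimate along level tool x,y (mm), height over top face, lean about tool x
import sys; from h import *; from scipy.spatial.transform import Rotation as R
B=np.array([509.5,-158,60]); L=53.9; D=R.from_euler('xyz',[np.pi,0,.34])
xt,yt=D.as_matrix()[:,0],D.as_matrix()[:,1]
o=get_obs(); r=R.from_euler('xyz',o['tcp_rot']); f=o['tool_pos']+L*r.as_matrix()[:,2]-B
lean=(D.inv()*r).as_rotvec()
print('t %.2f foot sx %.2f sy %.2f h %.2f lean'%(o['time'],f@xt,f@yt,f[2]),np.round(lean,3),'F_xyz(level tool) ',np.round([o['contact_force']@xt,o['contact_force']@yt,o['contact_force'][2]],1),'M',np.round(o['moment'],2),'w %.1f'%o['grip_width'])
if len(sys.argv)>4:
    sx,sy,h,th=map(float,sys.argv[1:5]); g=D*R.from_rotvec([th,0,0])
    T=B+sx*xt+sy*yt+[0,0,h]-L*g.as_matrix()[:,2]
    print('dp',np.round(r.inv().apply(T-o['tool_pos'])/1000,4).tolist(),'rot',np.round((r.inv()*g).as_rotvec(),4).tolist())
E
python3 p2.py 0 -3 12 .22
```

```text
t 8.15 foot sx 0.16 sy 1.33 h 23.58 lean [-0.001  0.001  0.001] F_xyz(level tool)  [ 0.2 -0.1 -4.8] M [ 0.05 -0.06 -0.02] w 24.8
dp [-0.0001, 0.0075, 0.0129] rot [0.221, -0.0011, -0.0008]
```

```bash
python3 -m pendant '{"dp":[[0,0.003,0.004],[0,0.006,0.009],[0,0.0075,0.013],[0,0.0075,0.013],[0,0.0075,0.013],[0,0.0075,0.013]],"rotation":[[0.07,0,0],[0.14,0,0],[0.21,0,0],[0.22,0,0],[0.22,0,0],[0.22,0,0]]}' >/dev/null
python3 p2.py
python3 -m pendant '{"dp":[[0,0,0],[0,0,0]],"rotation":[[0,0,0],[0,0,0]]}' >/dev/null
python3 p2.py 0 -3 2 .22
```

```text
t 8.90 foot sx -0.04 sy -3.51 h 11.70 lean [0.219 0.    0.   ] F_xyz(level tool)  [ 0.1  0.9 -3.3] M [-0.29 -0.14  0.01] w 25.4
t 9.15 foot sx -0.17 sy -3.35 h 11.49 lean [0.219 0.    0.001] F_xyz(level tool)  [ 0.2  0.1 -4.4] M [-0.34 -0.17  0.02] w 25.1
dp [0.0002, 0.0024, 0.0092] rot [0.0006, -0.0004, -0.0007]
```

```bash
python3 -m pendant '{"dp":[[0,0.001,0.004],[0,0.0019,0.007],[0,0.0024,0.009],[0,0.0024,0.009],[0,0.0024,0.009]],"rotation":[[0,0,0],[0,0,0],[0,0,0],[0,0,0],[0,0,0]]}' >/dev/null; python3 p2.py
python3 -m pendant '{"dp":[[0,0.0002,0.001],[0,0.0002,0.001]],"rotation":[[0,0,0],[0,0,0]]}' >/dev/null; python3 p2.py
python3 -m pendant '{"dp":[[0,0.0002,0.001],[0,0.0002,0.001]],"rotation":[[0,0,0],[0,0,0]]}' >/dev/null; python3 p2.py 0 -3 -1.5 .22
```

```text
t 9.78 foot sx -0.26 sy -2.74 h 1.93 lean [0.22  0.    0.001] F_xyz(level tool)  [-0.1  0.3 -4. ] M [-0.31 -0.07  0.02] w 25.5
t 10.03 foot sx -0.33 sy -2.81 h 0.86 lean [0.22  0.    0.001] F_xyz(level tool)  [ 0.4 -0.3 -4.4] M [-0.3  -0.13  0.02] w 25.4
t 10.28 foot sx -0.34 sy -2.89 h -0.22 lean [0.22  0.    0.001] F_xyz(level tool)  [-0.5 -0.2 -4.4] M [-0.3  -0.16 -0.01] w 25.2
dp [0.0003, 0.0002, 0.0013] rot [-0.0, -0.0001, -0.0012]
```

```bash
python3 -m pendant '{"dp":[[0,0.0002,0.0007],[0,0.0003,0.0013],[0,0.0003,0.0013]],"rotation":[[0,0,0],[0,0,0],[0,0,0]]}' >/dev/null; python3 p2.py 
python3 -m pendant '{"dp":[[0,0,0],[0,0,0]],"rotation":[[0,0,0],[0,0,0]]}' >/dev/null; python3 p2.py 0 0 -1.5 .22
```

```text
t 10.65 foot sx -0.26 sy -2.78 h -1.45 lean [0.22  0.    0.001] F_xyz(level tool)  [ 0.7  0.6 -3.6] M [-0.23 -0.14 -0.05] w 25.1
t 10.90 foot sx -0.28 sy -2.82 h -1.44 lean [0.22  0.    0.001] F_xyz(level tool)  [ 0.7  0.6 -3.8] M [-0.31 -0.21  0.01] w 25.2
dp [0.0003, 0.0028, -0.0006] rot [0.0001, -0.0003, -0.0011]
```

```bash
python3 -m pendant '{"dp":[[0,0.001,-0.0002],[0,0.0015,-0.0003],[0,0.0015,-0.0003]],"rotation":[[0,0,0],[0,0,0],[0,0,0]]}' >/dev/null; python3 p2.py 
python3 -m pendant '{"dp":[[0,0.0002,0.0008],[0,0.0002,0.0008]],"rotation":[[0,0,0],[0,0,0]]}' >/dev/null; python3 p2.py
python3 -m pendant '{"dp":[[0,0.0005,-0.0001],[0,0.0005,-0.0001]],"rotation":[[0,0,0],[0,0,0]]}' >/dev/null; python3 p2.py
python3 -m pendant '{"dp":[[0,0.0005,-0.0001],[0,0.0005,-0.0001]],"rotation":[[0,0,0],[0,0,0]]}' >/dev/null; python3 p2.py
```

```text
t 11.28 foot sx -0.33 sy -1.30 h -1.55 lean [0.22  0.    0.001] F_xyz(level tool)  [ 0.7  0.7 -5. ] M [-0.24 -0.19 -0.01] w 24.8
t 11.53 foot sx -0.30 sy -1.28 h -2.40 lean [0.22  0.    0.001] F_xyz(level tool)  [ 0.4 -0.2 -4.4] M [-0.3  -0.19 -0.03] w 25.6
t 11.78 foot sx -0.30 sy -0.74 h -2.32 lean [0.22  0.    0.001] F_xyz(level tool)  [ 0.1 -0.7 -4.7] M [-0.26 -0.11  0.02] w 25.2
t 12.03 foot sx -0.32 sy -0.39 h -2.35 lean [0.22  0.    0.001] F_xyz(level tool)  [-0.1 -1.  -3.7] M [-0.12 -0.13 -0.05] w 24.9
```

```bash
python3 -m pendant '{"dp":[[0,0.0004,-0.0001],[0,0.0004,-0.0001]],"rotation":[[0,0,0],[0,0,0]]}' >/dev/null; python3 p2.py
python3 -m pendant '{"dp":[[0,0.0004,-0.0001],[0,0.0004,-0.0001]],"rotation":[[0,0,0],[0,0,0]]}' >/dev/null; python3 p2.py
```

```text
t 12.28 foot sx -0.35 sy -0.06 h -2.36 lean [ 0.22  -0.     0.001] F_xyz(level tool)  [-0.1 -1.9 -3.6] M [ 0.04 -0.04  0.01] w 25.0
t 12.53 foot sx -0.36 sy 0.29 h -2.38 lean [ 0.221 -0.     0.001] F_xyz(level tool)  [ 1.  -1.7 -3.6] M [ 0.23  0.07 -0.04] w 24.9
```

```bash
python3 p2.py -0.3 -1.2 -1.7 .15;python3 p2.py -0.3 -1.2 -1.5 .07; python3 p2.py -0.3 -1.2 -1.3 0
```

```text
t 12.53 foot sx -0.36 sy 0.29 h -2.38 lean [ 0.221 -0.     0.001] F_xyz(level tool)  [ 1.  -1.7 -3.6] M [ 0.23  0.07 -0.04] w 24.9
dp [0.0001, -0.0054, -0.0002] rot [-0.0705, -0.0, -0.0012]
t 12.53 foot sx -0.36 sy 0.29 h -2.38 lean [ 0.221 -0.     0.001] F_xyz(level tool)  [ 1.  -1.7 -3.6] M [ 0.23  0.07 -0.04] w 24.9
dp [0.0001, -0.0097, 0.0001] rot [-0.1505, 0.0, -0.0012]
t 12.53 foot sx -0.36 sy 0.29 h -2.38 lean [ 0.221 -0.     0.001] F_xyz(level tool)  [ 1.  -1.7 -3.6] M [ 0.23  0.07 -0.04] w 24.9
dp [0.0, -0.0135, 0.0006] rot [-0.2205, 0.0001, -0.0012]
```

```bash
python3 -m pendant '{"dp":[[0,-0.0015,0],[0,-0.0035,-0.0002],[0,-0.0054,-0.0002],[0,-0.0076,0],[0,-0.0097,0.0001],[0,-0.0097,0.0001]],"rotation":[[0,0,0],[-0.035,0,0],[-0.07,0,0],[-0.11,0,0],[-0.15,0,0],[-0.15,0,0]]}' >/dev/null; python3 p2.py
python3 -m pendant '{"dp":[[0,-0.0019,0],[0,-0.0038,0.0002],[0,-0.0038,0.0002],[0,-0.0038,0.0002]],"rotation":[[-0.035,0,0],[-0.07,0,0],[-0.07,0,0],[-0.07,0,0]]}' >/dev/null; python3 p2.py -0.3 -1.2 -1.3 0
```

```text
t 13.28 foot sx -0.10 sy -1.85 h -0.86 lean [ 0.069  0.    -0.001] F_xyz(level tool)  [ 1.4 -0.7 -3.1] M [-0.07 -0.03 -0.  ] w 25.2
t 13.78 foot sx -0.18 sy -1.02 h -1.44 lean [-0.     0.     0.001] F_xyz(level tool)  [ 0.7  0.1 -3.2] M [-0.   -0.02 -0.01] w 25.2
dp [-0.0001, -0.0002, -0.0001] rot [0.0, -0.0001, -0.001]
```

```bash
python3 -m pendant '{"dp":[[0,0,0.0006],[0,0,0.0006]],"rotation":[[0,0,0],[0,0,0]]}' >/dev/null; python3 p2.py
python3 -m pendant '{"dp":[[0,0,0.0006],[0,0,0.0006]],"rotation":[[0,0,0],[0,0,0]]}' >/dev/null; python3 p2.py
python3 -m pendant '{"dp":[[0,0,0.0006],[0,0,0.0006]],"rotation":[[0,0,0],[0,0,0]]}' >/dev/null; python3 p2.py
```

```text
t 14.03 foot sx -0.38 sy -0.75 h -2.32 lean [ 0.    -0.     0.002] F_xyz(level tool)  [-0.4  1.  -3.8] M [-0.02 -0.16  0.04] w 25.3
t 14.28 foot sx -0.35 sy -0.86 h -2.84 lean [-0.    -0.     0.001] F_xyz(level tool)  [ 0.2  1.3 -3.6] M [-0.06 -0.17  0.07] w 25.2
t 14.53 foot sx -0.32 sy -0.94 h -3.39 lean [-0.    -0.     0.001] F_xyz(level tool)  [-0.2  0.5 -4. ] M [-0.12 -0.15  0.  ] w 25.2
```

```bash
for i in 1 2; do :; done
python3 -m pendant '{"dp":[[0,0,0.001],[0,0,0.002],[0,0,0.002]],"rotation":[[0,0,0],[0,0,0],[0,0,0]]}' >/dev/null; python3 p2.py
python3 -m pendant '{"dp":[[0,0,0.001],[0,0,0.002],[0,0,0.002]],"rotation":[[0,0,0],[0,0,0],[0,0,0]]}' >/dev/null; python3 p2.py
python3 -m pendant '{"dp":[[0,0,0.001],[0,0,0.002],[0,0,0.002]],"rotation":[[0,0,0],[0,0,0],[0,0,0]]}' >/dev/null; python3 p2.py
```

```text
t 14.90 foot sx -0.35 sy -0.96 h -5.45 lean [-0.    -0.     0.001] F_xyz(level tool)  [-0.9  1.8 -4.5] M [-0.14 -0.21 -0.06] w 25.3
t 15.28 foot sx -0.36 sy -0.96 h -7.46 lean [-0.    -0.     0.001] F_xyz(level tool)  [ 0.6  0.7 -3.4] M [-0.17 -0.17 -0.03] w 25.1
t 15.65 foot sx -0.33 sy -0.95 h -9.44 lean [-0.    -0.     0.001] F_xyz(level tool)  [ 0.1  0.7 -4.3] M [-0.12 -0.21 -0.01] w 25.2
```

```bash
python3 -m pendant '{"dp":[[0,0.0003,0.002],[0,0.0003,0.004],[0,0.0003,0.004]],"rotation":[[0,0,0],[0,0,0],[0,0,0]]}' >/dev/null; python3 p2.py
python3 -m pendant '{"dp":[[0,0,0.002],[0,0,0.004],[0,0,0.004]],"rotation":[[0,0,0],[0,0,0],[0,0,0]]}' >/dev/null; python3 p2.py
python3 -m pendant '{"dp":[[0,0,0.002],[0,0,0.004],[0,0,0.004]],"rotation":[[0,0,0],[0,0,0],[0,0,0]]}' >/dev/null; python3 p2.py
```

```text
t 16.02 foot sx -0.47 sy -0.81 h -13.63 lean [ 0.    -0.     0.001] F_xyz(level tool)  [ 0.3  0.7 -4.5] M [-0.07 -0.18  0.01] w 25.1
t 16.40 foot sx -0.42 sy -0.76 h -17.55 lean [ 0.    -0.     0.001] F_xyz(level tool)  [ 0.7  0.5 -4.6] M [-0.17 -0.16 -0.01] w 25.1
t 16.77 foot sx -0.40 sy -0.70 h -21.57 lean [ 0.    -0.     0.001] F_xyz(level tool)  [ 1.6  1.6 -5.1] M [-0.19 -0.28 -0.  ] w 25.3
```

```bash
python3 -m pendant '{"dp":[[0,0,0.001],[0,0,0.0015]],"rotation":[[0,0,0],[0,0,0]]}' >/dev/null; python3 p2.py
python3 -m pendant '{"dp":[[0,0,0.001],[0,0,0.0015]],"rotation":[[0,0,0],[0,0,0]]}' >/dev/null; python3 p2.py
python3 -m pendant '{"dp":[[0,0,0.001],[0,0,0.0015]],"rotation":[[0,0,0],[0,0,0]]}' >/dev/null; python3 p2.py
python3 -m pendant '{"dp":[[0,0,0.001],[0,0,0.0015]],"rotation":[[0,0,0],[0,0,0]]}' >/dev/null; python3 p2.py
```

```text
t 17.02 foot sx -0.30 sy -0.62 h -22.84 lean [-0.     0.     0.001] F_xyz(level tool)  [ 0.4  0.2 -3.2] M [-0.1  -0.26 -0.03] w 24.7
t 17.27 foot sx -0.27 sy -0.60 h -24.36 lean [-0.     0.     0.001] F_xyz(level tool)  [ 0.7  0.5 -2.8] M [-0.14 -0.14  0.  ] w 25.9
t 17.52 foot sx -0.28 sy -0.59 h -25.87 lean [-0.     0.     0.001] F_xyz(level tool)  [ 0.5  1.2 -3.2] M [-0.14 -0.23  0.01] w 25.5
t 17.77 foot sx -0.28 sy -0.62 h -27.39 lean [-0.     0.     0.001] F_xyz(level tool)  [ 1.   1.8 -2.9] M [-0.14 -0.31  0.08] w 25.1
```

```bash
python3 -m pendant '{"dp":[[0,0,0.001],[0,0,0.0015]],"rotation":[[0,0,0],[0,0,0]]}' >/dev/null; python3 p2.py
python3 -m pendant '{"dp":[[0,0,0.001],[0,0,0.0015]],"rotation":[[0,0,0],[0,0,0]]}' >/dev/null; python3 p2.py
python3 -m pendant '{"dp":[[0,0,0.001],[0,0,0.0015]],"rotation":[[0,0,0],[0,0,0]]}' >/dev/null; python3 p2.py
python3 -m pendant '{"dp":[[0,0,0.001],[0,0,0.0015]],"rotation":[[0,0,0],[0,0,0]]}' >/dev/null; python3 p2.py
```

```text
t 18.02 foot sx -0.29 sy -0.62 h -28.90 lean [-0.     0.     0.001] F_xyz(level tool)  [ 1.5  0.8 -3.6] M [-0.15 -0.26  0.01] w 25.5
t 18.27 foot sx 0.05 sy -0.38 h -29.92 lean [-0.001  0.001  0.001] F_xyz(level tool)  [1.4 0.8 2.4] M [-0.06 -0.23  0.01] w 25.2
t 18.52 foot sx 0.12 sy -0.32 h -31.31 lean [-0.001  0.001  0.001] F_xyz(level tool)  [0.3 1.6 4.6] M [-0.03 -0.18 -0.01] w 25.1
t 18.77 foot sx -0.07 sy -0.41 h -33.17 lean [-0.001  0.001  0.001] F_xyz(level tool)  [1.  0.2 4.2] M [-0.07 -0.28  0.06] w 25.3
```

```bash
python3 -m pendant '{"dp":[[0,0,0.001],[0,0,0.0015]],"rotation":[[0,0,0],[0,0,0]]}' >/dev/null; python3 p2.py
python3 -m pendant '{"dp":[[0,0,0.001],[0,0,0.0015]],"rotation":[[0,0,0],[0,0,0]]}' >/dev/null; python3 p2.py
python3 -m pendant '{"dp":[[0,0,0.001],[0,0,0.0015]],"rotation":[[0,0,0],[0,0,0]]}' >/dev/null; python3 p2.py
python3 -m pendant '{"dp":[[0,0,0.001],[0,0,0.0015]],"rotation":[[0,0,0],[0,0,0]]}' >/dev/null; python3 p2.py
python3 -m pendant '{"dp":[[0,0,0.0005],[0,0,0.001]],"rotation":[[0,0,0],[0,0,0]]}' >/dev/null; python3 p2.py
```

```text
t 19.02 foot sx -0.12 sy -0.45 h -34.78 lean [-0.     0.     0.001] F_xyz(level tool)  [0.4 1.  3.8] M [-0.13 -0.37  0.01] w 24.7
t 19.27 foot sx -0.15 sy -0.46 h -36.30 lean [-0.     0.     0.001] F_xyz(level tool)  [1.7 1.  6. ] M [-0.14 -0.38 -0.04] w 25.2
t 19.52 foot sx -0.11 sy -0.43 h -37.78 lean [-0.001  0.     0.001] F_xyz(level tool)  [1.4 1.2 4.9] M [-0.12 -0.45  0.02] w 25.3
t 19.77 foot sx -0.07 sy -0.40 h -39.24 lean [-0.001  0.     0.001] F_xyz(level tool)  [1.6 1.3 5. ] M [-0.14 -0.37  0.  ] w 24.7
t 20.02 foot sx -0.07 sy -0.41 h -40.22 lean [-0.001  0.     0.001] F_xyz(level tool)  [2.1 1.1 4.6] M [-0.16 -0.42 -0.06] w 24.9
```

```bash
python3 -m pendant '{"dp":[[0,0,0.0003],[0,0,0.0006]],"rotation":[[0,0,0],[0,0,0]]}' >/dev/null; python3 p2.py
python3 -m pendant '{"dp":[[0,0,0.0003],[0,0,0.0006]],"rotation":[[0,0,0],[0,0,0]]}' >/dev/null; python3 p2.py
python3 -m pendant '{"dp":[[0,0,0.0003],[0,0,0.0005]],"rotation":[[0,0,0],[0,0,0]]}' >/dev/null; python3 p2.py
```

```text
t 20.27 foot sx -0.04 sy -0.36 h -40.78 lean [-0.001  0.001  0.001] F_xyz(level tool)  [1.9 1.3 5.1] M [-0.14 -0.32 -0.02] w 25.5
t 20.52 foot sx -0.02 sy -0.36 h -41.36 lean [-0.001  0.001  0.001] F_xyz(level tool)  [1.5 0.9 5.1] M [-0.18 -0.43 -0.  ] w 25.3
t 20.77 foot sx -0.01 sy -0.32 h -41.86 lean [-0.001  0.001  0.001] F_xyz(level tool)  [1.4 1.1 6. ] M [-0.12 -0.41  0.02] w 25.3
```

```bash
python3 -m pendant '{"dp":[[0,0,0.0003],[0,0,0.0003]],"rotation":[[0,0,0],[0,0,0]]}' >/dev/null; python3 p2.py
python3 -m pendant '{"dp":[[0,0,0.0003],[0,0,0.0003]],"rotation":[[0,0,0],[0,0,0]]}' >/dev/null; python3 p2.py
```

```text
t 21.02 foot sx 0.04 sy -0.35 h -42.10 lean [-0.001  0.001  0.001] F_xyz(level tool)  [0.8 1.4 5.6] M [-0.09 -0.37  0.01] w 25.0
t 21.27 foot sx 0.15 sy -0.23 h -42.13 lean [-0.001  0.001  0.001] F_xyz(level tool)  [1.8 1.3 8. ] M [-0.11 -0.3   0.04] w 24.9
```

The collar has bottomed: depth stopped at -42.1 and the force started to rise. Next I release and lift away.

```bash
python3 -m pendant '{"dp":[[0,0,-0.0005],[0,0,-0.0005],[0,0,-0.0005],[0,0,-0.0005],[0,0,-0.0005]],"rotation":[[0,0,0],[0,0,0],[0,0,0],[0,0,0],[0,0,0]]}' 0.06; python3 p2.py
python3 -m pendant '{"dp":[[0,0,-0.01],[0,0,-0.03],[0,0,-0.06],[0,0,-0.1],[0,0,-0.14],[0,0,-0.17],[0,0,-0.17]],"rotation":[[0,0,0],[0,0,0],[0,0,0],[0,0,0],[0,0,0],[0,0,0],[0,0,0]]}'
python3 - <<'E'
from meas import *
c=cap('scene');x,y=235,110; save('s2.png',c['pixels'][y:y+90,x:x+100],6); np.save('scene2.npy',c,allow_pickle=True)
print(proj(c,[[509.5,-158,113],[509.5,-158,68]])-[x,y])
E
```

```text
time: 21.9
tool_pos: [508.9, -157.4, 71.6]
tcp_rot: [-3.141, 0.0, 0.339]
contact_force: [0.6, 0.1, 0.4]
grip_width: 59.6
finger_force: 0.0
t 21.90 foot sx -0.42 sy -0.81 h -42.29 lean [ 0.    -0.     0.001] F_xyz(level tool)  [0.6 0.1 0.4] M [-0.02  0.02 -0.03] w 59.6
time: 22.78
tool_pos: [510.2, -158.0, 245.0]
tcp_rot: [3.137, -0.004, 0.339]
contact_force: [-0.8, -0.3, -0.9]
grip_width: 60.1
finger_force: 0.0
[[49.26480582 49.0870839 ]
 [50.32519376 62.58680822]]
```

View pics/s2.png

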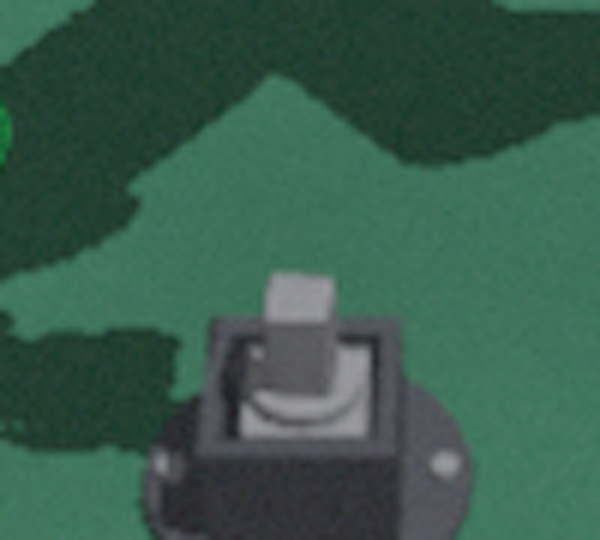

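The picture shows the arbor standing upright with its collar on the bush. The stem top is at crop (300,297), against (296,295) predicted for fully home. Handing in.

```bash
python3 -c "
from plant import workorder
print(workorder.close_job())"
```

```text
the job is handed in; nothing more can be done
None
```

I leaned the arbor into the bore, straightened it and pushed it home (foot about 42 mm down), then released it and handed the job in; no verdict came back.

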